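# Set up two tin candles for pouring

### The job

Get the pouring board ready for two tin candles. First seat both empty tins upright in the nests, the tall ribbed tin in the dark, deep nest and the short gold-rimmed tin in the pale, shallow nest, so that their rims come level; then stand the tall brown cardboard roll in the tall tin and the short grey roll in the short tin, wicks up. Last, draw the wick bar out of its sleeve endways (a roof keeps it from being lifted) and lay it level across both tins with a wick standing up through each slot, without shifting the finished candles or the wax standing about.

Things in the scene. Friction and masses are not known exactly. Their poses are not given: they have to be found in the camera images.
- tin_tall_mid (a point): Tall empty ribbed bare-metal tin, open at the top: 68 mm across, 76 mm high, wall 2 mm, bottom 2 mm thick, about 60 g. The point is on its axis half-way up (38 mm above its underside); z is up along the axis.
- tin_short_mid (a point): Short empty smooth tin with a gold rim, open at the top: 68 mm across, 62 mm high, wall 2 mm, bottom 2 mm thick, about 60 g. The point is on its axis half-way up (31 mm above its underside); z is up along the axis.
- roll_tall_mid (a point): Tall brown roll of corrugated card with a cream band, upright: 54 mm across and 59 mm high, with a stiff round wick, 10 mm thick, rising 47 mm from the middle of its top; 106 mm high over all, 60 g. Carry it by the upper part of the wick. The point is on the axis half-way up (53 mm above the underside, 53 mm below the wick's tip); z is up.
- roll_short_mid (a point): Short pale grey roll of corrugated card with a blue band, upright: 54 mm across and 45 mm high, with a stiff round wick, 10 mm thick, rising 47 mm from the middle of its top; 92 mm high over all, 60 g. Carry it by the upper part of the wick. The point is on the axis half-way up (46 mm above the underside, 46 mm below the wick's tip); z is up.
- wick_bar_grip (a point): Aluminium wick bar 224 mm long (x), 32 wide (y), 6 thick, 80 g, with two slots through it, 34 x 20 mm, centred 60 mm either side of the middle; on its middle a black handle 50 long (x), 22 wide (y), 36 high. The point is in the handle, 26 mm above the bar's underside; z up; both ends alike. It starts in the bar rest with one end (at the rest's +x) in the sleeve.
- nest_deep: Dark wooden round nest fixed on the pouring board (board top 12 mm above the table), 100 mm across, 26 mm high, with a deep recess 78 mm across whose floor is 4 mm above the nest's underside. Origin at the centre of its underside; y points along the row of nests (either way), z up. The seated tall tin's rim is 92 mm above the table.
- nest_shallow: Pale wooden round nest on the same board, its centre 120 mm from the dark one's; 100 mm across, 26 mm high, with a shallow recess 78 mm across whose floor is 18 mm above the nest's underside. Origin at the centre of its underside; y points along the row of nests (either way), z up. The seated short tin's rim is 92 mm above the table.
- bar_rest: Fixed wooden rest 256 mm long (x), 70 wide; the bar lies along x, underside 26 mm above the table. From x = 52 to 128 mm a sleeve (inside 38 wide, 12 high, roof top at 43) covers the bar's end, open only towards -x; at x = -96 an open saddle, cheeks 35 high. Drawn 62 mm along -x the bar is clear of the sleeve. Origin on the table under the bar's middle; z up.
- candle: Bystander: the finished candle standing by itself left of the pouring board, in an olive-grey tin 78 mm across and 60 mm high. Origin at the centre of its underside. To be left alone.
- wax_block: Bystander: a rough cream-coloured block of wax at the left, 44 x 72 x 28 mm. Origin at the centre of its underside. To be left alone.
Things that resemble listed ones, but are neither listed nor needed, are in the scene too. What is shaped like the part that bears tin_tall_mid but orange is not meant.

How it is judged:
On the way, in this order (a step that is already met when the one before it is completed fails the run):
1. both tins stand in their nests, before either roll is in its tin (horizontal distance between tin_tall_mid and nest_deep below 0.008 m and height (world z) of tin_tall_mid between 0.05 and 0.058 m and angle between each of tin_tall_mid, tin_short_mid's own z axis and vertical below 0.06 rad and horizontal distance between tin_short_mid and nest_shallow below 0.008 m and height (world z) of tin_short_mid between 0.057 and 0.065 m), for 0.2 s.
2. each roll stands in its tin (all of step 1 and horizontal distance between roll_tall_mid and tin_tall_mid below 0.008 m and height (world z) of roll_tall_mid between 0.067 and 0.076 m and angle between each of roll_tall_mid, roll_short_mid's own z axis and vertical below 0.12 rad and horizontal distance between roll_short_mid and tin_short_mid below 0.008 m and height (world z) of roll_short_mid between 0.074 and 0.083 m), for 0.2 s.
At the end, for the whole second after the job is handed in: Tins seated upright in their nests (8 mm, 3 deg); each roll standing on the bottom of its own tin, wick up (8 mm, 7 deg); the bar resting on both rims (height within 4 mm, level within 2 deg, along the row within 11 deg) with a wick up through each slot; all at rest (all of step 2 and (x of roll_tall_mid in the frame of wick_bar_grip between 0.042 and 0.078 m or x of roll_tall_mid in the frame of wick_bar_grip between -0.078 and -0.042 m) and y of roll_tall_mid in the frame of wick_bar_grip between -0.011 and 0.011 m and (x of roll_short_mid in the frame of wick_bar_grip between 0.042 and 0.078 m or x of roll_short_mid in the frame of wick_bar_grip between -0.078 and -0.042 m) and y of roll_short_mid in the frame of wick_bar_grip between -0.011 and 0.011 m and height (world z) of wick_bar_grip between 0.114 and 0.122 m and angle between wick_bar_grip's own z axis and vertical below 0.04 rad and angle between the x axis of wick_bar_grip and the y axis of nest_deep, either way round below 0.2 rad and linear speed of each of tin_tall, roll_tall, tin_short, roll_short, wick_bar below 0.02 m/s); the robot touches nothing.
It fails at once if the finished candle is shifted by more than 25 mm (distance of candle from where it was at the start of the episode above 0.025 m).
It fails at once if the wax block is shifted by more than 25 mm (distance of wax_block from where it was at the start of the episode above 0.025 m).
It also fails if it takes over 115 s, if anything falls off the work surface, if the arm or the gripper's body presses on something with over 40 N, if the wrist force passes 120 N, or if a joint passes its speed limit or range.

### The arm

A 6-joint arm with a two-finger parallel gripper is mounted at the origin on a cart in front of the work surface, level with it; the furniture and walls round the work are solid. World frame = base frame: x ahead of the robot, y to its left, z up, the work surface at z = 0. Lengths are in m, angles in rad, forces in N, time in s.
With the tool pointing down it reaches from about 0.35 to 0.925 m from the base axis. Payload 6.4 kg.
Tool frame: the origin (TCP) lies between the finger pads; the fingertips stand 17 mm ahead of it and the grasp point (between the pads) lies 2 mm behind it (finger_overhang is the distance from the TCP to the fingertips, in m); z points along the fingers, y is the line along which they close (so a half turn about z gives the same grasp; the last joint's range is limited). The gripper opens to 85 mm and grips with 20 to 120 N. Pads are 22 mm wide; open, the fingers measure 114 mm over their backs; the gripper's body (76 mm by 85 mm) begins 54 mm behind the grasp point. The pads swing forward as they close: fully open they stand 13 mm farther back than shut.
Start: joints at [1.102, 0.245, 1.558, -0, 1.339, -0.174], TCP at [0.189, 0.622, 0.248] pointing down, gripper open.
Joint ranges: [-3.13, 3.13], [-1.02, 2.26], [0.13, 2.54], [-0.95, 4.09], [0.21, 2.88], [-2.74, 2.74]. Speed limits (rad/s): [2.57, 2.57, 3.14, 3.14, 3.14, 3.14].

### API

Orientations are given as a rotation vector (axis times angle).
In Python, from plant import read_state, read_camera, hand_in, finger_overhang gives the robot as it stands. The module is installed in compiled form; this text tells all that it offers.
- The arm moves only by the tool apply_moves, never from a script. Its argument "targets" is a list of rows, each an object with "gripper": the opening, from 0 (shut) to 1 (fully open); "translation": the shift along the world's x, y, z each as a share of 0.03 m, from -1 to 1, a list of three; "dr": the turn, a rotation vector about the world's x, y, z each as a share of 0.15 rad, from -1 to 1, a list of three. A call has 1 to 10 rows; each row shifts and turns the commanded pose from where the row before left it; what a row does not reach is not made up. A row lasts 1/10 s, in which the tool goes at most 50 mm and 8.59 degrees, less where a joint would pass 70% of its speed; a pose out of reach is approached as far as the arm can. A call with a number of a shift or a turn outside -1 to 1 is refused whole. A call with a gripper value outside its range is refused whole. The fingers move at their own pace and stop on an object; the grip force is fixed at half the most. Time passes only in rows, so rows that do not move let the fingers close. It gives the time, the measured TCP pose, the force, the opening and the grip force at its end, in the units of the state.
- read_state(): the state, without advancing time (a new reading comes with each control period).
- read_camera(name): name is "scene" or "top" or "wrist"; returns a dict with "frame" (420x560x3 uint8, blue, green, red), "intrinsics" (3x3 intrinsics, pixels), "extrinsics" (4x4, takes a point from camera to world coordinates). Camera axes: x right, y down, z forward; pixel columns grow to the right and rows downward; lengths in m; the calibration is good to about 2 mm. The wrist camera is an equidistant fisheye: a pixel r from the principal point sees the ray r / f radians off the axis. A picture is of the moment at which its call begins. There is no depth.
- hand_in(): hands the job in; it is judged then, once.
The state is a dict: "time_s": time; "qpos": joint angles; "joint_velocities": joint speeds; "tau": joint torques, N m; "tcp_pos": TCP position; "ee_rot": TCP orientation; "force": force on the tool from outside, world axes, zero at the start; "moment": the same for the moment, N m; "grip_width": finger opening in m; "grip_force": force on a finger pad.
Only numpy, scipy, OpenCV 4.12 (cv2) and the standard library are available. Lean on these libraries where they do the work, as an engineer would, in place of code of your own. Each camera call takes 0.05 s, during which the arm holds its last target. There are 200 camera calls.

## Working session

There is one attempt and no reset: what is moved stays moved. The work goes in short steps, Python scripts to look and compute and a tool call to move; the robot and the scene stay as the last step left them, time stands still between calls to the robot, and variables do not carry over. Pictures are saved under pics/ and viewed, at most 14 in all, crops included, and the job is handed in when it is done.

Besides the shell and the picture viewer there is one more tool, called in YAML: its name, and indented under it one key for each argument. apply_moves: Moves the arm, as the interface text tells. Shift numbers are shares of 0.03 m and turn numbers shares of 0.15 rad, none past 1 either way. Its arguments: {"type":"object","properties":{"targets":{"type":"array","items":{"type":"object","properties":{"gripper":{"type":"number"},"translation":{"type":"array","items":{"type":"number"}},"dr":{"type":"array","items":{"type":"number"}}}}}},"required":["targets"]}

```bash
mkdir -p pics
cat > h.py <<'E'
import numpy as np, cv2
from plant import read_state, read_camera
def cam(n,f=None):
    c=read_camera(n)
    if f: cv2.imwrite('pics/'+f,c['frame'])
    np.savez('cal_'+n,K=c['intrinsics'],E=c['extrinsics'],I=c['frame'])
    return c
def pix2w(n,u,v,z):
    d=np.load('cal_'+n+'.npz');K,E=d['K'],d['E']
    x=(u-K[0,2])/K[0,0];y=(v-K[1,2])/K[1,1]
    if n=='wrist':
        r=np.hypot(x,y);s=np.sin(r)/r if r>1e-9 else 1
        ray=np.array([x*s,y*s,np.cos(r)])
    else: ray=np.array([x,y,1.])
    w=E[:3,:3]@ray;o=E[:3,3];return o+w*(z-o[2])/w[2]
def w2pix(n,p):
    d=np.load('cal_'+n+'.npz');K,E=d['K'],d['E']
    q=E[:3,:3].T@(np.array(p)-E[:3,3])
    if n=='wrist':
        r=np.hypot(q[0],q[1]);t=np.arctan2(r,q[2]);q=np.array([q[0]/r*t,q[1]/r*t,1])
    else: q=q/q[2]
    return K[0,0]*q[0]+K[0,2],K[1,1]*q[1]+K[1,2]
E
python3 - <<'E'
from h import *
for n in('scene','top'):
    c=cam(n,n+'0.png');print(c['intrinsics'],c['extrinsics'])
print(read_state())
E
```

```text
[[469.9452783    0.         282.09348203]
 [  0.         469.9452783  210.70453887]
 [  0.           0.           1.        ]] [[ 0.73733489 -0.46746664  0.48765992 -0.097326  ]
 [-0.67524621 -0.48919838  0.5520213  -0.66362759]
 [-0.0194891  -0.73631507 -0.67635811  0.95459739]
 [ 0.          0.          0.          1.        ]]
[[383.68985102   0.         285.39760909]
 [  0.         383.68985102 210.18178094]
 [  0.           0.           1.        ]] [[ 0.0060442  -0.98995176  0.14127626  0.40072588]
 [-0.99975306 -0.00900341 -0.02031642  0.06207399]
 [ 0.02138424 -0.14111858 -0.98976172  1.19814561]
 [ 0.          0.          0.          1.        ]]
{'time_s': 0.1, 'qpos': array([ 1.10189354e+00,  2.45784222e-01,  1.55891878e+00,  1.58382900e-05,
        1.33868358e+00, -1.74121809e-01]), 'joint_velocities': array([-0.00092237,  0.00114584, -0.00146861, -0.00110375,  0.00089803,
       -0.00122655]), 'tau': array([ 3.91976482e-05, -4.30670035e+01, -3.27128363e+01, -1.00320453e-04,
        2.84825692e-03, -2.36575261e-06]), 'tcp_pos': array([0.18862924, 0.62152756, 0.24725057]), 'ee_rot': array([-4.61286306e-01, -3.10695331e+00,  2.66536171e-03]), 'force': array([-0.80301272,  0.29717618,  0.07572876]), 'moment': array([ 0.0767448 , -0.04091005,  0.03141579]), 'grip_force': 0.0, 'grip_width': 0.08531680717680606}
```

View pics/scene0.png

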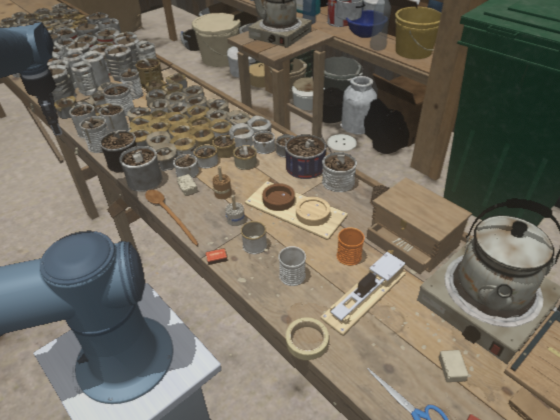

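View pics/top0.png

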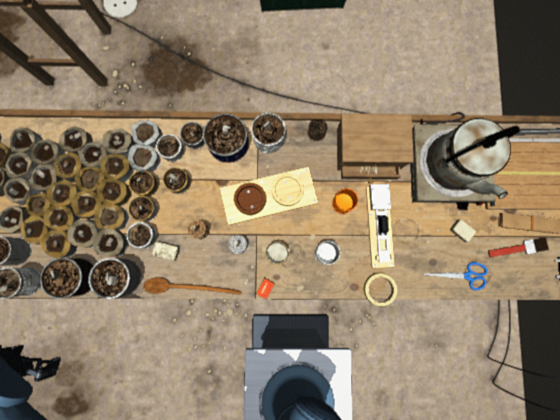

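The top view shows candidates: tall tin (327,252), short tin (278,251), an orange decoy (345,201), brown roll (199,229), grey roll (237,243), nests at dark (250,198) and pale (288,190), and the bar rest at (380,225). The candle is at (176,180) and the wax at (166,251). I'll check my picks in close crops.

Run:
```python
from h import *
t=np.load('cal_top.npz')['I'];s=np.load('cal_scene.npz')['I']
cv2.imwrite('pics/t1.png',cv2.resize(t[160:290,185:405],None,fx=3.6,fy=3.6,interpolation=cv2.INTER_CUBIC))
cv2.imwrite('pics/s1.png',cv2.resize(s[165:335,195:415],None,fx=3.5,fy=3.5,interpolation=cv2.INTER_CUBIC))
```

```text
(no output)
```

View pics/t1.png

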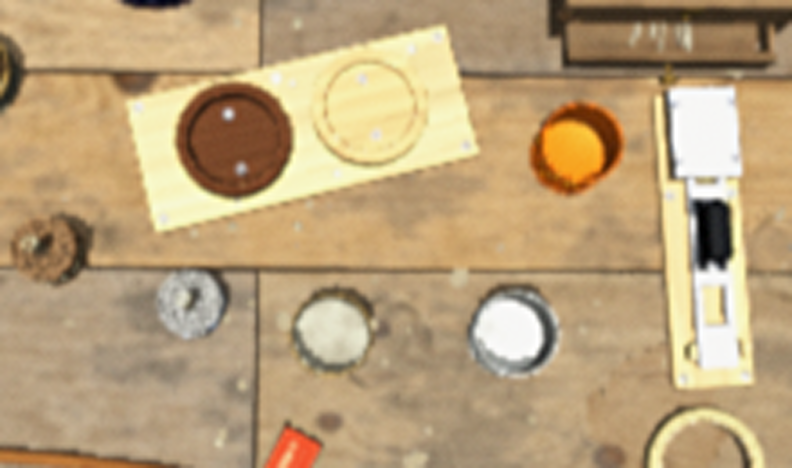

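View pics/s1.png

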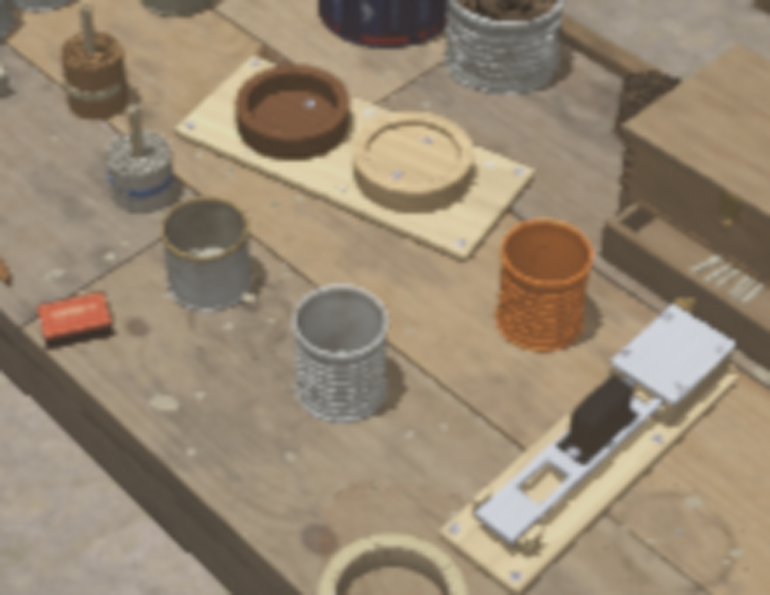

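The crops agree with the descriptions. In `s1`, the ribbed bare tin is at (341,320), the gold-rim tin at (206,231), the orange decoy at (545,250), the brown roll with cream band at (95,70) and the grey roll with blue band at (140,165). The dark nest is at (293,107) and the pale one at (414,155). The bar is drawn out towards the robot.

```bash
cat > m.py <<'E'
from h import *
T=lambda u,v,z:pix2w('top',185+u/3.6-.36,160+v/3.6-.36,z)
S=lambda u,v,z:pix2w('scene',195+u/3.5-.36,165+v/3.5-.36,z)
E
python3 - <<'E'
from m import *
np.set_printoptions(precision=4,suppress=True)
for n,t,s,z in [('deep',(235,140),(293,107),.038),('shal',(370,112),(414,155),.038),('tall',(514,331),(341,320),.076),('short',(334,329),(206,231),.062),('brown',(32,243),(88,10),.106),('grey',(186,297),(136,108),.092)]:
    a,b=T(*t,z),S(*s,z);print(n,a[:2],b[:2],(a-b)[:2])
for p in [(668,88),(735,88),(741,175),(672,178)]: print('roof',T(*p,.043)[:2])
for p in [(672,387),(752,384)]: print('restend',T(*p,.02)[:2])
for p in [(677,345),(735,308),(695,392),(613,353)]: print('roofS',S(*p,.043)[:2])
d=T(370,112,.038)-T(235,140,.038);print(np.hypot(*d[:2]),np.degrees(np.arctan2(d[1],d[0])))
E
```

```text
deep [0.6014 0.1471] [0.6017 0.1427] [-0.0004  0.0044]
shal [0.6268 0.0324] [0.6331 0.0285] [-0.0064  0.0039]
tall [ 0.44   -0.0843] [ 0.441  -0.0874] [-0.0009  0.0031]
short [0.4411 0.0615] [0.4371 0.0596] [0.004  0.0019]
brown [0.5055 0.3006] [0.5088 0.2976] [-0.0032  0.003 ]
grey [0.4647 0.1798] [0.4683 0.1819] [-0.0036 -0.0022]
roof [ 0.6494 -0.2229]
roof [ 0.65   -0.2807]
roof [ 0.5745 -0.2834]
roof [ 0.5714 -0.2244]
restend [ 0.3957 -0.2255]
restend [ 0.3986 -0.2938]
roofS [ 0.6215 -0.2513]
roofS [ 0.6814 -0.2582]
roofS [ 0.5959 -0.2873]
roofS [ 0.582  -0.2244]
0.11751254665349216 -77.51507280995973
```

apply_moves:
  targets:
    - {"gripper": 1,"translation": [0.35,-1,0],"dr": [0,0,-0.3]}
    - {"gripper": 1,"translation": [0.35,-1,0],"dr": [0,0,-0.3]}
    - {"gripper": 1,"translation": [0.35,-1,0],"dr": [0,0,-0.3]}
    - {"gripper": 1,"translation": [0.35,-1,0],"dr": [0,0,-0.3]}
    - {"gripper": 1,"translation": [0.35,-1,0],"dr": [0,0,-0.3]}
    - {"gripper": 1,"translation": [0.35,-1,0],"dr": [0,0,-0.3]}
    - {"gripper": 1,"translation": [0.35,-1,0],"dr": [0,0,-0.3]}
    - {"gripper": 1,"translation": [0.35,-1,0],"dr": [0,0,-0.3]}
    - {"gripper": 1,"translation": [0.35,-1,0],"dr": [0,0,-0.3]}
    - {"gripper": 1,"translation": [0.35,-1,0],"dr": [0,0,-0.3]}

```text
time_s: 1.1
tcp_pos: [0.2938, 0.3206, 0.2479]
ee_rot: [-1.145, -2.925, 0.001]
force: [0.1, -0.5, 0.5]
grip_width: 0.0852
grip_force: 0.0
```

apply_moves:
  targets:
    - {"gripper": 1,"translation": [0.35,-1,0],"dr": [0,0,-0.3]}
    - {"gripper": 1,"translation": [0.35,-1,0],"dr": [0,0,-0.3]}
    - {"gripper": 1,"translation": [0.35,-1,0],"dr": [0,0,-0.3]}
    - {"gripper": 1,"translation": [0.35,-1,0],"dr": [0,0,-0.3]}
    - {"gripper": 1,"translation": [0.35,-1,0],"dr": [0,0,-0.3]}
    - {"gripper": 1,"translation": [0.35,-1,0],"dr": [0,0,-0.3]}
    - {"gripper": 1,"translation": [0.35,-1,-0.5],"dr": [0,0,-0.3]}
    - {"gripper": 1,"translation": [0.35,-1,-0.5],"dr": [0,0,-0.3]}
    - {"gripper": 1,"translation": [0.35,-1,-0.5],"dr": [0,0,-0.3]}
    - {"gripper": 1,"translation": [0.35,-1,-0.5],"dr": [0,0,-0.3]}

```text
time_s: 2.1
tcp_pos: [0.3988, 0.0207, 0.1875]
ee_rot: [1.77, 2.596, 0.0]
force: [0.3, 0.3, 0.4]
grip_width: 0.0854
grip_force: 0.0
```

apply_moves:
  targets:
    - {"gripper": 1,"translation": [0.35,-1,0],"dr": [0,0,-0.3]}
    - {"gripper": 1,"translation": [0.35,-1,0],"dr": [0,0,-0.3]}
    - {"gripper": 1,"translation": [0.35,-1,0],"dr": [0,0,-0.3]}
    - {"gripper": 1,"translation": [0.3,-0.6,0],"dr": [0,0,-0.1]}
    - {"gripper": 1,"translation": [0,0,0],"dr": [0,0,0]}
    - {"gripper": 1,"translation": [0,0,0],"dr": [0,0,0]}
    - {"gripper": 1,"translation": [0,0,0],"dr": [0,0,0]}

```text
time_s: 2.8
tcp_pos: [0.4388, -0.0851, 0.1879]
ee_rot: [-1.955, -2.458, 0.0]
force: [0.6, -0.1, 0.3]
grip_width: 0.0855
grip_force: 0.0
```

Run:
```python
from h import *
c=cam('wrist','w1.png');s=read_state();print(s['tcp_pos'],s['ee_rot'],c['intrinsics'],c['extrinsics'])
for n,p in [('tall',(.44,-.086,.076)),('short',(.439,.06,.062))]: print(n,w2pix('wrist',p))
```

```text
[ 0.43888008 -0.08505576  0.1880168 ] [-1.95477254e+00 -2.45857551e+00  2.97842010e-05] [[325.1922621    0.         281.56440535]
 [  0.         325.1922621  216.56853076]
 [  0.           0.           1.        ]] [[ 9.74400415e-01  2.16255578e-01  6.14601944e-02  4.23997563e-01]
 [ 2.24819541e-01 -9.37363300e-01 -2.66094378e-01 -1.64077015e-02]
 [ 6.61369900e-05  2.73099926e-01 -9.61985668e-01  3.13794333e-01]
 [ 0.00000000e+00  0.00000000e+00  0.00000000e+00  1.00000000e+00]]
tall (np.float64(281.4744810793783), np.float64(221.4832711094672))
short (np.float64(322.93023437624976), np.float64(38.057870371764636))
```

View pics/w1.png

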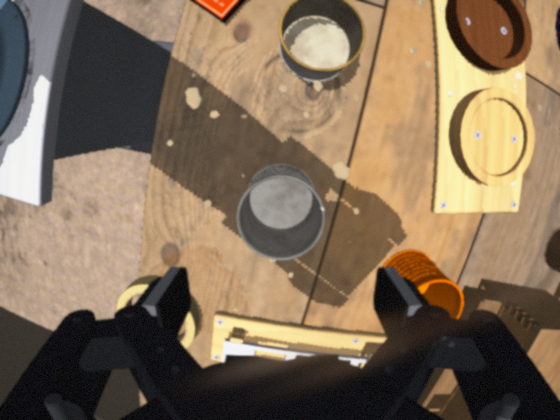

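The wrist view shows the tall tin rim centred at about (281,217), the gold rim at about (321,36), the shallow nest top at about (495,135) and the orange decoy at (425,285). I'll refine from these.

Run:
```python
from h import *
for n,u,v,z in [('tall',281,217,.076),('short',321,36,.062),('shal',494,134,.038),('deep',488,22,.038)]: print(n,pix2w('wrist',u,v,z))
```

```text
tall [ 0.43884845 -0.08261269  0.076     ]
short [0.43718522 0.0612853  0.062     ]
shal [0.62493991 0.03562923 0.038     ]
deep [0.59373183 0.14521361 0.038     ]
```

apply_moves:
  targets:
    - {"gripper": 1,"translation": [0,0.03,-0.9]}
    - {"gripper": 1,"translation": [0,0,-0.9]}
    - {"gripper": 1,"translation": [0,0,-0.9]}
    - {"gripper": 1,"translation": [0,0,-0.9]}
    - {"gripper": 1,"translation": [0,0,-0.9]}
    - {"gripper": 1,"translation": [0,0,0]}
    - {"gripper": 0,"translation": [0,0,0]}
    - {"gripper": 0,"translation": [0,0,0]}
    - {"gripper": 0,"translation": [0,0,0]}
    - {"gripper": 0,"translation": [0,0,0]}

```text
schema error: expected keys gripper, translation, dr
```

apply_moves:
  targets:
    - {"gripper": 0,"translation": [0,0,0.5]}
    - {"gripper": 0,"translation": [0,0,1]}
    - {"gripper": 0,"translation": [0,0,1]}
    - {"gripper": 0,"translation": [0,0,1]}
    - {"gripper": 0,"translation": [0,0,0]}

```text
schema error: expected keys gripper, translation, dr
```

Run:
```python
from h import *
c=cam('wrist','w2.png')
```

```text
(no output)
```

View pics/w2.png

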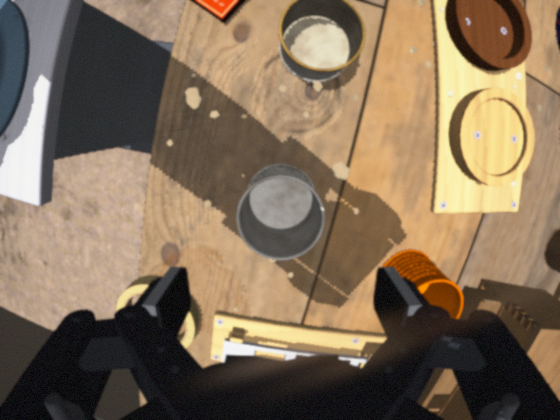

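The moves were refused because `dr` was missing, and the picture shows the scene unchanged. I'll repeat them with `dr` in every row.

apply_moves:
  targets:
    - {"gripper": 1,"translation": [0,0.03,-0.9],"dr": [0,0,0]}
    - {"gripper": 1,"translation": [0,0,-0.9],"dr": [0,0,0]}
    - {"gripper": 1,"translation": [0,0,-0.9],"dr": [0,0,0]}
    - {"gripper": 1,"translation": [0,0,-0.9],"dr": [0,0,0]}
    - {"gripper": 1,"translation": [0,0,-0.9],"dr": [0,0,0]}
    - {"gripper": 1,"translation": [0,0,0],"dr": [0,0,0]}
    - {"gripper": 0,"translation": [0,0,0],"dr": [0,0,0]}
    - {"gripper": 0,"translation": [0,0,0],"dr": [0,0,0]}
    - {"gripper": 0,"translation": [0,0,0],"dr": [0,0,0]}
    - {"gripper": 0,"translation": [0,0,0],"dr": [0,0,0]}

```text
time_s: 3.9
tcp_pos: [0.4405, -0.0856, 0.0548]
ee_rot: [1.955, 2.456, 0.001]
force: [0.2, -0.7, 5.0]
grip_width: 0.068
grip_force: 67.7
```

apply_moves:
  targets:
    - {"gripper": 0,"translation": [0,0,0.5],"dr": [0,0,0]}
    - {"gripper": 0,"translation": [0,0,1],"dr": [0,0,0]}
    - {"gripper": 0,"translation": [0,0,1],"dr": [0,0,0]}
    - {"gripper": 0,"translation": [0,0,1],"dr": [0,0,0]}
    - {"gripper": 0,"translation": [0.8,0.8,0.5],"dr": [0,0,0]}
    - {"gripper": 0,"translation": [0.8,0.8,0],"dr": [0,0,0]}
    - {"gripper": 0,"translation": [0.8,0.9,0],"dr": [0,0,0]}
    - {"gripper": 0,"translation": [0.8,0.9,0],"dr": [0,0,0]}
    - {"gripper": 0,"translation": [0,0,0],"dr": [0,0,0]}
    - {"gripper": 0,"translation": [0,0,0],"dr": [0,0,0]}

```text
time_s: 4.9
tcp_pos: [0.5353, 0.0173, 0.1733]
ee_rot: [-1.955, -2.459, 0.001]
force: [0.6, -0.4, -1.3]
grip_width: 0.068
grip_force: 67.8
```

Run:
```python
from h import *
c=cam('wrist','w3.png');print(read_state()['tcp_pos'])
```

```text
[0.53492275 0.01680156 0.17315741]
```

View pics/w3.png

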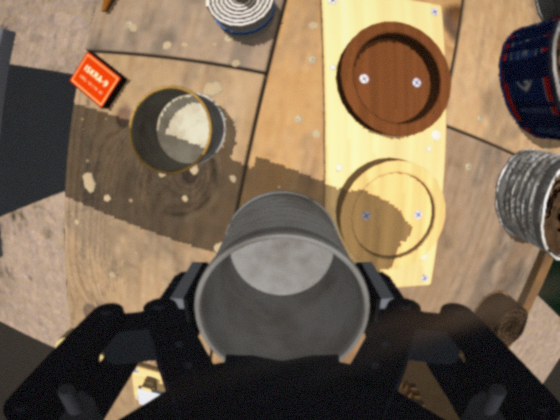

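The carried tin hangs upright in the picture. The dark nest's top is centred at about (394,79), the pale one at (392,213) and the gold rim at (172,129).

Run:
```python
from h import *
P=lambda u,v,z:pix2w('wrist',u,v,z)[:2]
a=P(394,79,.038);b=P(392,213,.038);print(a,b,np.hypot(*(a-b)),np.degrees(np.arctan2(*(b-a)[::-1])))
print(P(172,129,.062))
# nail pairs on recess floors: symmetrical about the centre?
print((P(364,78,.016)+P(417,83,.016))/2,(P(366,215,.030)+P(418,215,.030))/2)
t=read_state()['tcp_pos']
for dx,dy in [(0,0),(0,.003)]:
  for ang in range(0,360,45):
    q=np.radians(ang);print(ang,[round(float(x)) for x in w2pix('wrist',t+[dx+.034*np.cos(q),dy+.034*np.sin(q),.021])],end=' ')
  print()
```

```text
[0.60062685 0.14865475] [0.62969718 0.03836073] 0.11406074308814947 -75.23429345317592
[0.44054948 0.0682485 ]
[0.60511101 0.15194959] [0.63432745 0.03529538]
0 [360, 333] 45 [356, 277] 90 [299, 238] 135 [226, 250] 180 [191, 300] 225 [209, 353] 270 [261, 380] 315 [320, 373] 
0 [363, 327] 45 [359, 270] 90 [302, 230] 135 [227, 242] 180 [192, 294] 225 [210, 347] 270 [262, 375] 315 [322, 368]
```

apply_moves:
  targets:
    - {"gripper": 0,"translation": [0.43,0.87,0],"dr": [0,0,0]}
    - {"gripper": 0,"translation": [0.43,0.87,0],"dr": [0,0,0]}
    - {"gripper": 0,"translation": [0.43,0.87,0],"dr": [0,0,0]}
    - {"gripper": 0,"translation": [0.43,0.87,-0.6],"dr": [0,0,0]}
    - {"gripper": 0,"translation": [0.43,0.87,-0.6],"dr": [0,0,0]}
    - {"gripper": 0,"translation": [0,0,-0.6],"dr": [0,0,0]}
    - {"gripper": 0,"translation": [0,0,-0.2],"dr": [0,0,0]}
    - {"gripper": 0,"translation": [0,0,0],"dr": [0,0,0]}
    - {"gripper": 0,"translation": [0,0,0],"dr": [0,0,0]}

```text
time_s: 5.85
tcp_pos: [0.6001, 0.1464, 0.1142]
ee_rot: [1.958, 2.456, 0.001]
force: [0.1, 0.4, -0.8]
grip_width: 0.0681
grip_force: 67.9
```

Run:
```python
from h import *
print(read_state()['tcp_pos'])
t=cam('top')['frame'];s=cam('scene')['frame']
a=cv2.resize(t[165:235,210:310],None,fx=4,fy=4,interpolation=cv2.INTER_CUBIC)
b=cv2.resize(s[165:235,235:335],None,fx=4,fy=4,interpolation=cv2.INTER_CUBIC)
cv2.imwrite('pics/n1.png',np.hstack([a,b]))
```

```text
[0.60009603 0.14643392 0.11421316]
```

View pics/n1.png

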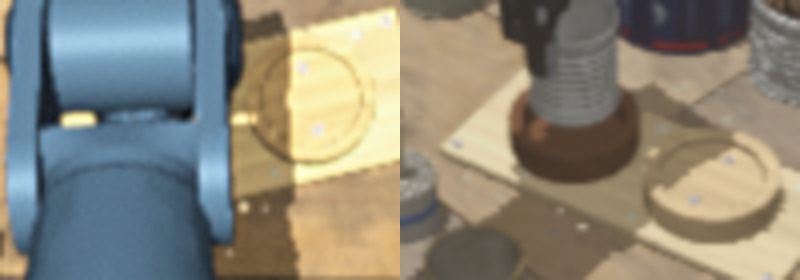

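The tin base is centred over the dark nest at (574,120). Descending.

apply_moves:
  targets:
    - {"gripper": 0,"translation": [0,0,-0.3],"dr": [0,0,0]}
    - {"gripper": 0,"translation": [0,0,-0.3],"dr": [0,0,0]}
    - {"gripper": 0,"translation": [0,0,-0.2],"dr": [0,0,0]}
    - {"gripper": 0,"translation": [0,0,-0.2],"dr": [0,0,0]}
    - {"gripper": 0,"translation": [0,0,0],"dr": [0,0,0]}

```text
time_s: 6.45
tcp_pos: [0.6001, 0.1477, 0.0824]
ee_rot: [1.957, 2.457, 0.002]
force: [3.3, 1.7, -2.4]
grip_width: 0.0678
grip_force: 68.3
```

apply_moves:
  targets:
    - {"gripper": 0,"translation": [0,0,-0.2],"dr": [0,0,0]}
    - {"gripper": 0,"translation": [0,0,-0.16],"dr": [0,0,0]}
    - {"gripper": 0,"translation": [0,0,0],"dr": [0,0,0]}

```text
time_s: 6.75
tcp_pos: [0.6002, 0.1476, 0.0719]
ee_rot: [1.956, 2.457, 0.002]
force: [5.3, 2.4, -3.3]
grip_width: 0.0678
grip_force: 68.3
```

apply_moves:
  targets:
    - {"gripper": 0,"translation": [0.08,0.03,0],"dr": [0,0,0]}
    - {"gripper": 0,"translation": [0,0,-0.04],"dr": [0,0,0]}
    - {"gripper": 0,"translation": [0,0,0],"dr": [0,0,0]}

```text
time_s: 7.05
tcp_pos: [0.6017, 0.148, 0.0709]
ee_rot: [-1.956, -2.457, 0.002]
force: [-0.7, -0.1, -0.6]
grip_width: 0.0679
grip_force: 68.6
```

apply_moves:
  targets:
    - {"gripper": 1,"translation": [0,0,0],"dr": [0,0,0]}
    - {"gripper": 1,"translation": [0,0,0],"dr": [0,0,0]}
    - {"gripper": 1,"translation": [0,0,0],"dr": [0,0,0]}
    - {"gripper": 1,"translation": [0,0,0.3],"dr": [0,0,0]}
    - {"gripper": 1,"translation": [0,0,1],"dr": [0,0,0]}
    - {"gripper": 1,"translation": [0,0,1],"dr": [0,0,0]}
    - {"gripper": 1,"translation": [0,0,1],"dr": [0,0,0]}
    - {"gripper": 1,"translation": [0,0,0],"dr": [0,0,0]}

```text
time_s: 7.85
tcp_pos: [0.6054, 0.1486, 0.1767]
ee_rot: [1.952, 2.452, 0.011]
force: [0.1, -0.4, -0.0]
grip_width: 0.0857
grip_force: 0.0
```

apply_moves:
  targets:
    - {"gripper": 1,"translation": [-0.92,-0.48,0],"dr": [0,0,0]}
    - {"gripper": 1,"translation": [-0.92,-0.48,0],"dr": [0,0,0]}
    - {"gripper": 1,"translation": [-0.92,-0.48,0],"dr": [0,0,0]}
    - {"gripper": 1,"translation": [-0.92,-0.48,0],"dr": [0,0,0]}
    - {"gripper": 1,"translation": [-0.92,-0.48,0],"dr": [0,0,0]}
    - {"gripper": 1,"translation": [-0.92,-0.48,0],"dr": [0,0,0]}
    - {"gripper": 1,"translation": [0,0,-0.8],"dr": [0,0,0]}
    - {"gripper": 1,"translation": [0,0,-0.8],"dr": [0,0,0]}
    - {"gripper": 1,"translation": [0,0,0],"dr": [0,0,0]}
    - {"gripper": 1,"translation": [0,0,0],"dr": [0,0,0]}

```text
time_s: 8.85
tcp_pos: [0.4365, 0.0619, 0.1224]
ee_rot: [-1.956, -2.457, 0.001]
force: [0.6, 0.2, 1.0]
grip_width: 0.0853
grip_force: 0.0
```

Run:
```python
from h import *
c=cam('wrist');s=read_state();print(s['tcp_pos'],s['ee_rot'])
t=np.r_[s['tcp_pos'][:2],.062]
I=c['frame'].copy();cv2.polylines(I,[np.array([w2pix('wrist',t+[.034*np.cos(q),.034*np.sin(q),0]) for q in np.arange(0,6.3,.1)]).round().astype(int)],False,(0,0,255),1)
cv2.imwrite('pics/w4.png',I)
```

```text
[0.43724768 0.06186081 0.12313787] [1.95601014e+00 2.45730281e+00 7.35334930e-04]
```

View pics/w4.png

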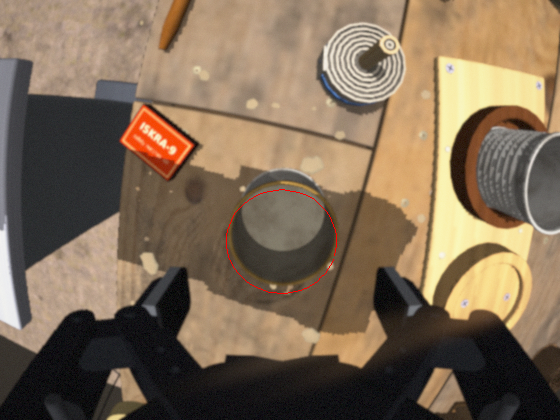

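The gold rim sits about 6 px above the predicted circle, so I'll shift 3 mm in +y. The seated tall tin is visible at right, upright in the dark nest.

apply_moves:
  targets:
    - {"gripper": 1,"translation": [0,0.11,-0.9],"dr": [0,0,0]}
    - {"gripper": 1,"translation": [0,0,-0.9],"dr": [0,0,0]}
    - {"gripper": 1,"translation": [0,0,-0.9],"dr": [0,0,0]}
    - {"gripper": 1,"translation": [0,0,-0.1],"dr": [0,0,0]}
    - {"gripper": 0,"translation": [0,0,0],"dr": [0,0,0]}
    - {"gripper": 0,"translation": [0,0,0],"dr": [0,0,0]}
    - {"gripper": 0,"translation": [0,0,0],"dr": [0,0,0]}
    - {"gripper": 0,"translation": [0,0,0],"dr": [0,0,0]}

```text
time_s: 9.7
tcp_pos: [0.4382, 0.065, 0.04]
ee_rot: [1.955, 2.456, 0.003]
force: [0.2, 0.6, 5.2]
grip_width: 0.0673
grip_force: 67.7
```

apply_moves:
  targets:
    - {"gripper": 0,"translation": [0,0,0.5],"dr": [0,0,0]}
    - {"gripper": 0,"translation": [0,0,1],"dr": [0,0,0]}
    - {"gripper": 0,"translation": [0,0,1],"dr": [0,0,0]}
    - {"gripper": 0,"translation": [0,0,1],"dr": [0,0,0]}
    - {"gripper": 0,"translation": [0.91,-0.16,0],"dr": [0,0,0]}
    - {"gripper": 0,"translation": [0.91,-0.16,0],"dr": [0,0,0]}
    - {"gripper": 0,"translation": [0.91,-0.16,0],"dr": [0,0,0]}
    - {"gripper": 0,"translation": [0.91,-0.16,0],"dr": [0,0,0]}
    - {"gripper": 0,"translation": [0.91,-0.16,0],"dr": [0,0,0]}
    - {"gripper": 0,"translation": [0.91,-0.16,0],"dr": [0,0,0]}

```text
time_s: 10.7
tcp_pos: [0.6014, 0.0362, 0.1435]
ee_rot: [1.957, 2.458, 0.0]
force: [0.1, -0.1, -0.8]
grip_width: 0.0675
grip_force: 67.5
```

apply_moves:
  targets:
    - {"gripper": 0,"translation": [0.91,-0.14,0],"dr": [0,0,0]}
    - {"gripper": 0,"translation": [0,0,-0.8],"dr": [0,0,0]}
    - {"gripper": 0,"translation": [0,0,-0.8],"dr": [0,0,0]}
    - {"gripper": 0,"translation": [0,0,0],"dr": [0,0,0]}
    - {"gripper": 0,"translation": [0,0,0],"dr": [0,0,0]}

```text
time_s: 11.2
tcp_pos: [0.6275, 0.0322, 0.0954]
ee_rot: [-1.956, -2.457, 0.001]
force: [0.3, 0.0, -0.4]
grip_width: 0.0675
grip_force: 67.5
```

Bottom at about 0.055. I'll correct x by +1.5 mm and descend to just inside the recess.

apply_moves:
  targets:
    - {"gripper": 0,"translation": [0.05,0,-0.25],"dr": [0,0,0]}
    - {"gripper": 0,"translation": [0,0,-0.2],"dr": [0,0,0]}
    - {"gripper": 0,"translation": [0,0,-0.2],"dr": [0,0,0]}
    - {"gripper": 0,"translation": [0,0,0],"dr": [0,0,0]}

```text
time_s: 11.6
tcp_pos: [0.6287, 0.0323, 0.0749]
ee_rot: [-1.956, -2.457, 0.001]
force: [-0.2, 0.2, -0.4]
grip_width: 0.0675
grip_force: 67.5
```

apply_moves:
  targets:
    - {"gripper": 0,"translation": [0,0,-0.1],"dr": [0,0,0]}
    - {"gripper": 0,"translation": [0,0,-0.06],"dr": [0,0,0]}
    - {"gripper": 0,"translation": [0,0,0],"dr": [0,0,0]}

```text
time_s: 11.9
tcp_pos: [0.6291, 0.0322, 0.0707]
ee_rot: [-1.957, -2.457, 0.0]
force: [1.0, -0.2, 0.7]
grip_width: 0.0676
grip_force: 67.5
```

apply_moves:
  targets:
    - {"gripper": 1,"translation": [0,0,0],"dr": [0,0,0]}
    - {"gripper": 1,"translation": [0,0,0],"dr": [0,0,0]}
    - {"gripper": 1,"translation": [0,0,0],"dr": [0,0,0]}
    - {"gripper": 1,"translation": [0,0,0.3],"dr": [0,0,0]}
    - {"gripper": 1,"translation": [0,0,1],"dr": [0,0,0]}
    - {"gripper": 1,"translation": [0,0,1],"dr": [0,0,0]}
    - {"gripper": 1,"translation": [0,0,1],"dr": [0,0,0]}
    - {"gripper": 1,"translation": [0,0,0.5],"dr": [0,0,0]}
    - {"gripper": 1,"translation": [-1,0.5,0],"dr": [0,0,0]}
    - {"gripper": 1,"translation": [-1,0.5,0],"dr": [0,0,0]}

```text
time_s: 12.9
tcp_pos: [0.5691, 0.0621, 0.1857]
ee_rot: [1.957, 2.456, 0.001]
force: [-0.1, -0.1, 0.2]
grip_width: 0.0852
grip_force: 0.0
```

apply_moves:
  targets:
    - {"gripper": 1,"translation": [-1,1,0],"dr": [0,0,0]}
    - {"gripper": 1,"translation": [-1,1,0],"dr": [0,0,0]}
    - {"gripper": 1,"translation": [-1,1,0],"dr": [0,0,0]}
    - {"gripper": 0.5,"translation": [-0.4,1,0],"dr": [0,0,0]}
    - {"gripper": 0.5,"translation": [0,0,0],"dr": [0,0,0]}
    - {"gripper": 0.5,"translation": [0,0,0],"dr": [0,0,0]}
    - {"gripper": 0.5,"translation": [0,0,0],"dr": [0,0,0]}

```text
time_s: 13.6
tcp_pos: [0.4677, 0.1816, 0.185]
ee_rot: [1.958, 2.457, -0.0]
force: [-0.2, 0.1, -0.2]
grip_width: 0.0426
grip_force: 0.0
```

Run:
```python
from h import *
print(pix2w('wrist',390,44,.092))
c=cam('wrist','w5.png');s=read_state();print(s['tcp_pos'],s['ee_rot'])
```

```text
[0.46387778 0.18524192 0.092     ]
[0.46776052 0.18145003 0.18497492] [ 1.95817675e+00  2.45656252e+00 -2.46470181e-04]
```

View pics/w5.png

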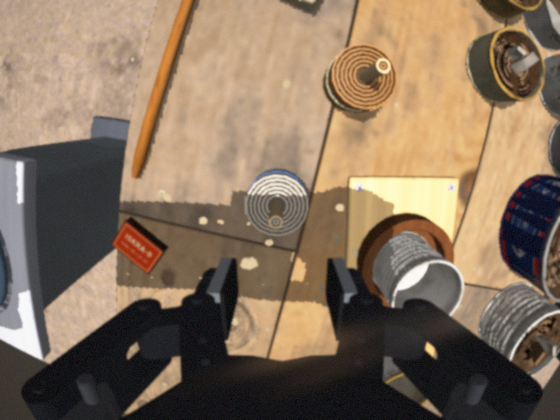

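The grey wick tip is at (276,222) and the brown at (382,66). The tall tin is upright in the dark nest, and the roll tops look as described.

Run:
```python
from h import *
print(pix2w('wrist',276,222,.092),pix2w('wrist',382,66,.106),w2pix('wrist',[.4678,.1815,.092]))
```

```text
[0.46400185 0.1849537  0.092     ] [0.50622189 0.30526754 0.106     ] (np.float64(280.17679112778654), np.float64(227.70408491534732))
```

apply_moves:
  targets:
    - {"gripper": 0.5,"translation": [-0.1,0.05,-0.9],"dr": [0,0,0]}
    - {"gripper": 0.5,"translation": [0,0,-0.9],"dr": [0,0,0]}
    - {"gripper": 0.5,"translation": [0,0,-0.9],"dr": [0,0,0]}
    - {"gripper": 0.5,"translation": [0,0,-0.75],"dr": [0,0,0]}
    - {"gripper": 0.5,"translation": [0,0,0],"dr": [0,0,0]}
    - {"gripper": 0,"translation": [0,0,0],"dr": [0,0,0]}
    - {"gripper": 0,"translation": [0,0,0],"dr": [0,0,0]}
    - {"gripper": 0,"translation": [0,0,0],"dr": [0,0,0]}
    - {"gripper": 0,"translation": [0,0,0],"dr": [0,0,0]}
    - {"gripper": 0,"translation": [0,0,0],"dr": [0,0,0]}

```text
time_s: 14.65
tcp_pos: [0.465, 0.1838, 0.0825]
ee_rot: [1.956, 2.457, 0.002]
force: [0.1, -1.1, 3.5]
grip_width: 0.0077
grip_force: 58.8
```

apply_moves:
  targets:
    - {"gripper": 0,"translation": [0,0,0.3],"dr": [0,0,0]}
    - {"gripper": 0,"translation": [0,0,1],"dr": [0,0,0]}
    - {"gripper": 0,"translation": [0,0,1],"dr": [0,0,0]}
    - {"gripper": 0,"translation": [0,0,1],"dr": [0,0,0]}
    - {"gripper": 0,"translation": [0,0,1],"dr": [0,0,0]}
    - {"gripper": 0,"translation": [0,0,0],"dr": [0,0,0]}
    - {"gripper": 0,"translation": [0,0,0],"dr": [0,0,0]}
    - {"gripper": 0,"translation": [0,0,0],"dr": [0,0,0]}

```text
time_s: 15.45
tcp_pos: [0.4633, 0.1836, 0.2092]
ee_rot: [-1.956, -2.456, 0.003]
force: [0.4, 0.5, -1.1]
grip_width: 0.0076
grip_force: 58.6
```

Run:
```python
from h import *
c=cam('wrist');s=read_state();p=s['tcp_pos'];print(p,s['ee_rot'])
I=c['frame'].copy()
for r,z in((.005,.012),(.027,-.035)):
  cv2.polylines(I,[np.array([w2pix('wrist',p+[r*np.cos(q),r*np.sin(q),z]) for q in np.arange(0,6.3,.1)]).round().astype(int)],False,(0,0,255),1)
cv2.imwrite('pics/w6.png',cv2.resize(I[120:,120:440],None,fx=2,fy=2))
```

```text
[0.46320602 0.18351924 0.20887581] [-1.95544057 -2.45607825  0.00362297]
```

View pics/w6.png

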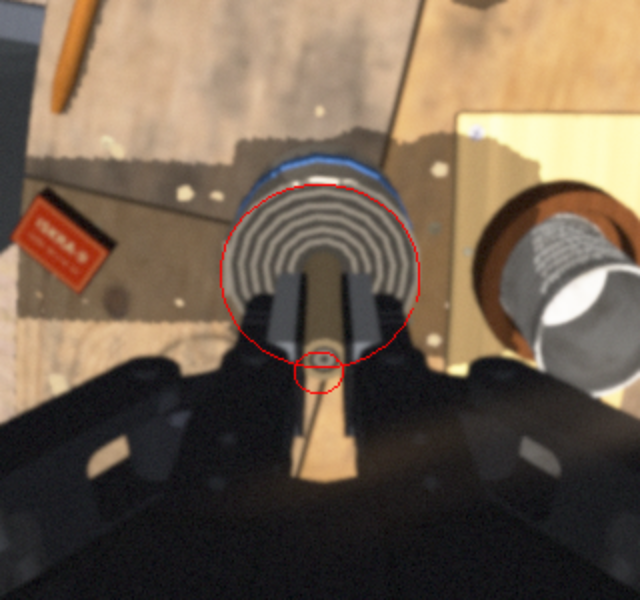

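apply_moves:
  targets:
    - {"gripper": 0,"translation": [0.92,-0.85,0],"dr": [0,0,0]}
    - {"gripper": 0,"translation": [0.92,-0.85,0],"dr": [0,0,0]}
    - {"gripper": 0,"translation": [0.92,-0.85,0],"dr": [0,0,0]}
    - {"gripper": 0,"translation": [0.92,-0.85,0],"dr": [0,0,0]}
    - {"gripper": 0,"translation": [0.92,-0.85,0],"dr": [0,0,0]}
    - {"gripper": 0,"translation": [0.92,-0.85,0],"dr": [0,0,0]}
    - {"gripper": 0,"translation": [0,0,-0.5],"dr": [0,0,0]}
    - {"gripper": 0,"translation": [0,0,-0.3],"dr": [0,0,0]}
    - {"gripper": 0,"translation": [0,0,0],"dr": [0,0,0]}
    - {"gripper": 0,"translation": [0,0,0],"dr": [0,0,0]}

```text
time_s: 16.5
tcp_pos: [0.6287, 0.0316, 0.1855]
ee_rot: [-1.954, -2.457, 0.002]
force: [0.3, 0.3, -0.2]
grip_width: 0.0076
grip_force: 58.7
```

Run:
```python
from h import *
c=cam('wrist');s=read_state();p=s['tcp_pos'];print(p,s['ee_rot'])
I=c['frame'].copy()
for q0,r in(([.6291,.0322,.092],.034),([.602,.148,.092],.034)):
  cv2.polylines(I,[np.array([w2pix('wrist',np.array(q0)+[r*np.cos(q),r*np.sin(q),0]) for q in np.arange(0,6.3,.1)]).round().astype(int)],False,(0,0,255),1)
a=cv2.resize(I[:,150:430],None,fx=1.43,fy=1.43)
s=cam('scene')['frame'];b=cv2.resize(s[130:240,240:310+4],None,fx=5.45,fy=5.45,interpolation=cv2.INTER_CUBIC)
h=min(a.shape[0],b.shape[0]);cv2.imwrite('pics/w7.png',np.hstack([a[:h],b[:h,:399]]))
```

```text
[0.62924458 0.0315666  0.18642233] [-1.95508712e+00 -2.45854809e+00  2.91319361e-04]
```

View pics/w7.png

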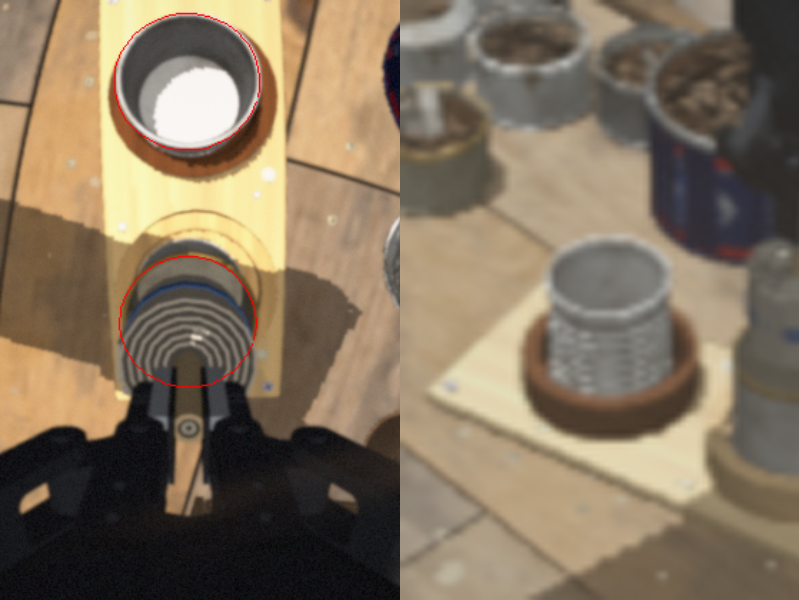

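The tall tin matches the circle at (.602,.148). The grey roll hangs over the short tin, aligned to about 1 mm.

apply_moves:
  targets:
    - {"gripper": 0,"translation": [0,0,-0.4],"dr": [0,0,0]}
    - {"gripper": 0,"translation": [0,0,-0.4],"dr": [0,0,0]}
    - {"gripper": 0,"translation": [0,0,-0.4],"dr": [0,0,0]}
    - {"gripper": 0,"translation": [0,0,-0.4],"dr": [0,0,0]}
    - {"gripper": 0,"translation": [0,0,0],"dr": [0,0,0]}

```text
time_s: 17.1
tcp_pos: [0.6281, 0.0309, 0.1353]
ee_rot: [-1.954, -2.454, 0.004]
force: [0.0, 0.3, -0.1]
grip_width: 0.0079
grip_force: 58.7
```

apply_moves:
  targets:
    - {"gripper": 0,"translation": [0.02,0,-0.3],"dr": [0,0,0]}
    - {"gripper": 0,"translation": [0,0,-0.3],"dr": [0,0,0]}
    - {"gripper": 0,"translation": [0,0,-0.06],"dr": [0,0,0]}
    - {"gripper": 0,"translation": [0,0,0],"dr": [0,0,0]}
    - {"gripper": 0,"translation": [0,0,0],"dr": [0,0,0]}

```text
time_s: 17.6
tcp_pos: [0.6307, 0.0306, 0.119]
ee_rot: [1.957, 2.457, 0.0]
force: [0.3, 0.3, -0.5]
grip_width: 0.0078
grip_force: 58.7
```

apply_moves:
  targets:
    - {"gripper": 0,"translation": [0,0,-0.12],"dr": [0,0,0]}
    - {"gripper": 0,"translation": [0,0,-0.02],"dr": [0,0,0]}
    - {"gripper": 0,"translation": [0,0,0],"dr": [0,0,0]}

```text
time_s: 17.9
tcp_pos: [0.6305, 0.0306, 0.1146]
ee_rot: [1.957, 2.458, 0.0]
force: [0.5, 0.1, 0.0]
grip_width: 0.0077
grip_force: 58.9
```

apply_moves:
  targets:
    - {"gripper": 0.5,"translation": [0,0,0],"dr": [0,0,0]}
    - {"gripper": 0.5,"translation": [0,0,0],"dr": [0,0,0]}
    - {"gripper": 0.5,"translation": [0,0,0.3],"dr": [0,0,0]}
    - {"gripper": 0.5,"translation": [0,0,1],"dr": [0,0,0]}
    - {"gripper": 0.5,"translation": [0,0,1],"dr": [0,0,0]}
    - {"gripper": 0.5,"translation": [0,0,0.7],"dr": [0,0,0]}
    - {"gripper": 0.5,"translation": [-0.45,1,0],"dr": [0,0,0]}
    - {"gripper": 0.5,"translation": [-0.45,1,0],"dr": [0,0,0]}
    - {"gripper": 0.5,"translation": [-0.45,1,0],"dr": [0,0,0]}
    - {"gripper": 0.5,"translation": [-0.45,1,0],"dr": [0,0,0]}

```text
time_s: 18.9
tcp_pos: [0.576, 0.1517, 0.2055]
ee_rot: [1.957, 2.457, 0.001]
force: [0.7, 0.5, -0.2]
grip_width: 0.0424
grip_force: 0.0
```

apply_moves:
  targets:
    - {"gripper": 0.5,"translation": [-0.45,1,0],"dr": [0,0,0]}
    - {"gripper": 0.5,"translation": [-0.45,1,0],"dr": [0,0,0]}
    - {"gripper": 0.5,"translation": [-0.45,1,0],"dr": [0,0,0]}
    - {"gripper": 0.5,"translation": [-0.45,1,0],"dr": [0,0,0]}
    - {"gripper": 0.5,"translation": [-0.5,1,0],"dr": [0,0,0]}
    - {"gripper": 0.5,"translation": [0,0,0],"dr": [0,0,0]}
    - {"gripper": 0.5,"translation": [0,0,0],"dr": [0,0,0]}
    - {"gripper": 0.5,"translation": [0,0,0],"dr": [0,0,0]}

```text
time_s: 19.7
tcp_pos: [0.508, 0.3, 0.2049]
ee_rot: [1.957, 2.457, 0.0]
force: [-0.4, 0.1, 0.2]
grip_width: 0.043
grip_force: 0.0
```

Run:
```python
from h import *
c=cam('wrist');s=read_state();p=s['tcp_pos'];print(p,s['ee_rot'])
# wick tip: bright small ring near predicted spot
u,v=map(int,w2pix('wrist',[p[0],p[1],.106]));print(u,v)
g=cv2.cvtColor(c['frame'],cv2.COLOR_BGR2GRAY)[v-30:v+30,u-30:u+30]
h=cv2.HoughCircles(cv2.resize(g,None,fx=4,fy=4,interpolation=cv2.INTER_CUBIC),cv2.HOUGH_GRADIENT,1,40,param1=80,param2=18,minRadius=20,maxRadius=45)
for x,y,r in h[0][:4]:
  U,V=u-30+x/4,v-30+y/4;print(U,V,r/4,pix2w('wrist',U,V,.106))
```

```text
[0.50807175 0.29981683 0.2047826 ] [1.95806660e+00 2.45623602e+00 3.78056014e-04]
280 225
280.625 202.375 11.1 [0.50471364 0.31653993 0.106     ]
280.625 217.375 7.125 [0.50717762 0.30573296 0.106     ]
```

apply_moves:
  targets:
    - {"gripper": 0.5,"translation": [-0.03,0.15,-0.9],"dr": [0,0,0]}
    - {"gripper": 0.5,"translation": [0,0,-0.9],"dr": [0,0,0]}
    - {"gripper": 0.5,"translation": [0,0,-0.9],"dr": [0,0,0]}
    - {"gripper": 0.5,"translation": [0,0,-0.9],"dr": [0,0,0]}
    - {"gripper": 0.5,"translation": [0,0,0],"dr": [0,0,0]}
    - {"gripper": 0,"translation": [0,0,0],"dr": [0,0,0]}
    - {"gripper": 0,"translation": [0,0,0],"dr": [0,0,0]}
    - {"gripper": 0,"translation": [0,0,0],"dr": [0,0,0]}
    - {"gripper": 0,"translation": [0,0,0],"dr": [0,0,0]}
    - {"gripper": 0,"translation": [0,0,0],"dr": [0,0,0]}

```text
time_s: 20.75
tcp_pos: [0.5076, 0.3055, 0.0982]
ee_rot: [1.956, 2.457, 0.004]
force: [-0.3, -1.4, 5.2]
grip_width: 0.0075
grip_force: 59.0
```

apply_moves:
  targets:
    - {"gripper": 0,"translation": [0,0,0.3],"dr": [0,0,0]}
    - {"gripper": 0,"translation": [0,0,1],"dr": [0,0,0]}
    - {"gripper": 0,"translation": [0,0,1],"dr": [0,0,0]}
    - {"gripper": 0,"translation": [0,0,1],"dr": [0,0,0]}
    - {"gripper": 0,"translation": [0,0,0.7],"dr": [0,0,0]}
    - {"gripper": 0,"translation": [0,0,0],"dr": [0,0,0]}
    - {"gripper": 0,"translation": [0,0,0],"dr": [0,0,0]}

```text
time_s: 21.45
tcp_pos: [0.5062, 0.3051, 0.2161]
ee_rot: [-1.956, -2.458, 0.0]
force: [-0.7, -0.4, -1.7]
grip_width: 0.0078
grip_force: 58.6
```

apply_moves:
  targets:
    - {"gripper": 0,"translation": [0.53,-0.87,0],"dr": [0,0,0]}
    - {"gripper": 0,"translation": [0.53,-0.87,0],"dr": [0,0,0]}
    - {"gripper": 0,"translation": [0.53,-0.87,0],"dr": [0,0,0]}
    - {"gripper": 0,"translation": [0.53,-0.87,0],"dr": [0,0,0]}
    - {"gripper": 0,"translation": [0.53,-0.87,0],"dr": [0,0,0]}
    - {"gripper": 0,"translation": [0.53,-0.87,0],"dr": [0,0,0]}
    - {"gripper": 0,"translation": [0,0,-0.4],"dr": [0,0,0]}
    - {"gripper": 0,"translation": [0,0,0],"dr": [0,0,0]}
    - {"gripper": 0,"translation": [0,0,0],"dr": [0,0,0]}

```text
time_s: 22.35
tcp_pos: [0.6005, 0.1491, 0.2024]
ee_rot: [-1.954, -2.456, 0.004]
force: [0.6, 0.8, -0.5]
grip_width: 0.0078
grip_force: 58.6
```

Run:
```python
from h import *
c=cam('wrist');s=read_state();p=s['tcp_pos'];print(p,s['ee_rot'])
I=c['frame'].copy()
for q0,r in(([.602,.148,.092],.034),(p-[0,0,.0982-.059],.027),(p+[0,0,.008],.005)):
  cv2.polylines(I,[np.array([w2pix('wrist',np.array(q0)+[r*np.cos(q),r*np.sin(q),0]) for q in np.arange(0,6.3,.1)]).round().astype(int)],False,(0,0,255),1)
a=cv2.resize(I[:,150:430],None,fx=1.43,fy=1.43)
s=cam('scene')['frame'];b=cv2.resize(s[130:240,250:324],None,fx=5.45,fy=5.45,interpolation=cv2.INTER_CUBIC)
h=min(a.shape[0],b.shape[0]);cv2.imwrite('pics/w8.png',np.hstack([a[:h],b[:h,:399]]))
```

```text
[0.60091832 0.14937945 0.20332201] [-1.95433934e+00 -2.45738727e+00  2.18782733e-03]
```

View pics/w8.png

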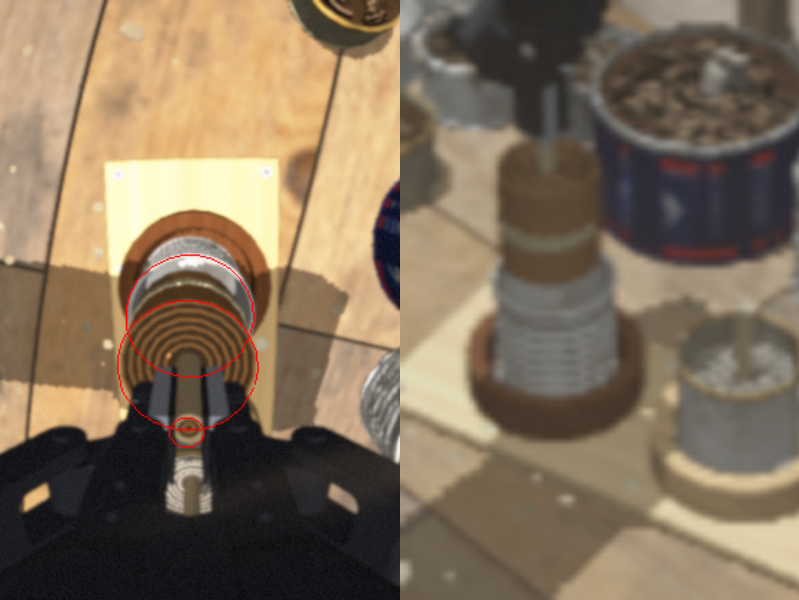

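The grey roll stands in the short tin with its wick at (743,350). The brown roll hangs centred over the tall tin.

apply_moves:
  targets:
    - {"gripper": 0,"translation": [0.03,-0.03,-0.5],"dr": [0,0,0]}
    - {"gripper": 0,"translation": [0,0,-0.5],"dr": [0,0,0]}
    - {"gripper": 0,"translation": [0,0,-0.5],"dr": [0,0,0]}
    - {"gripper": 0,"translation": [0,0,-0.5],"dr": [0,0,0]}
    - {"gripper": 0,"translation": [0,0,-0.4],"dr": [0,0,0]}
    - {"gripper": 0,"translation": [0,0,-0.3],"dr": [0,0,0]}
    - {"gripper": 0,"translation": [0,0,0],"dr": [0,0,0]}
    - {"gripper": 0,"translation": [0,0,0],"dr": [0,0,0]}

```text
time_s: 23.25
tcp_pos: [0.6031, 0.1476, 0.1236]
ee_rot: [1.957, 2.457, 0.0]
force: [0.2, -0.9, -0.3]
grip_width: 0.0078
grip_force: 58.6
```

apply_moves:
  targets:
    - {"gripper": 0,"translation": [0,0,-0.2],"dr": [0,0,0]}
    - {"gripper": 0,"translation": [0,0,-0.04],"dr": [0,0,0]}
    - {"gripper": 0,"translation": [0,0,0],"dr": [0,0,0]}

```text
time_s: 23.55
tcp_pos: [0.603, 0.1477, 0.1165]
ee_rot: [1.957, 2.458, 0.0]
force: [0.1, 0.2, 0.2]
grip_width: 0.0079
grip_force: 58.8
```

apply_moves:
  targets:
    - {"gripper": 0.5,"translation": [0,0,0],"dr": [0,0,0]}
    - {"gripper": 0.5,"translation": [0,0,0],"dr": [0,0,0]}
    - {"gripper": 0.5,"translation": [0,0,0.3],"dr": [0,0,0]}
    - {"gripper": 0.5,"translation": [0,0,1],"dr": [0,0,0]}
    - {"gripper": 0.5,"translation": [0,0,1],"dr": [0,0,0]}
    - {"gripper": 0.5,"translation": [0,0,0.9],"dr": [0,0,0]}
    - {"gripper": 0.5,"translation": [0,-0.5,0],"dr": [0,0,0]}

```text
time_s: 24.25
tcp_pos: [0.6056, 0.1336, 0.2185]
ee_rot: [1.949, 2.454, 0.011]
force: [-0.5, -0.8, 0.4]
grip_width: 0.0426
grip_force: 0.0
```

Run:
```python
from h import *
t=cv2.imread('pics/top0.png');s=cv2.imread('pics/scene0.png')
def blob(I,x0,x1,y0,y1,f):
    m=(f(I[y0:y1,x0:x1])).astype(np.uint8);n,l,st,c=cv2.connectedComponentsWithStats(m)
    i=1+np.argmax(st[1:,4]);ys,xs=np.nonzero(l==i);P=np.c_[xs+x0,ys+y0].astype(np.float32);return P,cv2.minAreaRect(P)
P,r=blob(t,365,400,205,240,lambda a:a.max(2)<70);print('topblk',r,len(P))
print([pix2w('top',*q,.068)[:2].round(4).tolist() for q in cv2.boxPoints(r)])
Q,r2=blob(t,362,402,178,215,lambda a:a.min(2)>200);print('roof',r2,len(Q))
b=cv2.boxPoints(r2);w=np.array([pix2w('top',*q,.043)[:2] for q in b]);print(w,w.mean(0))
# rest base in top image: yellowish
hs=cv2.cvtColor(t,cv2.COLOR_BGR2HSV)
R,r3=blob(t,362,402,175,275,lambda a:(a[...,2].astype(int)-a[...,0]>30)&(a[...,2]>215)&(a[...,1]>190));print('base',r3)
print([pix2w('top',*q,.01)[:2].round(4).tolist() for q in cv2.boxPoints(r3)])
P,r=blob(s,350,390,270,300,lambda a:a.max(2)<70);print('scn',r)
```

```text
topblk ((382.7942810058594, 224.41372680664062), (17.427980422973633, 8.713990211486816), 86.18592071533203) 148
[[0.547, -0.2373], [0.549, -0.2635], [0.4969, -0.2653], [0.495, -0.2393]]
roof ((380.7323303222656, 198.98452758789062), (30.93133544921875, 17.827091217041016), 86.18592071533203) 492
[[ 0.64917646 -0.2248193 ]
 [ 0.65350154 -0.28017457]
 [ 0.55729547 -0.283406  ]
 [ 0.55315883 -0.22867646]] [ 0.60328307 -0.25426908]
base ((380.1779479980469, 226.61927795410156), (80.9579086303711, 21.940767288208008), 85.79464721679688)
[[0.6467, -0.2183], [0.6527, -0.2883], [0.3989, -0.2986], [0.3936, -0.2306]]
scn ((366.2500305175781, 284.2500305175781), (10.60660171508789, 21.21320343017578), 45.0)
```

apply_moves:
  targets:
    - {"gripper": 0.6,"translation": [-0.2,-1,0],"dr": [0,0,0.7]}
    - {"gripper": 0.6,"translation": [-0.2,-1,0],"dr": [0,0,0.7]}
    - {"gripper": 0.6,"translation": [-0.2,-1,0],"dr": [0,0,0.7]}
    - {"gripper": 0.6,"translation": [-0.2,-1,0],"dr": [0,0,0.7]}
    - {"gripper": 0.6,"translation": [-0.2,-1,0],"dr": [0,0,0.7]}
    - {"gripper": 0.6,"translation": [-0.2,-1,0],"dr": [0,0,0.7]}
    - {"gripper": 0.6,"translation": [-0.2,-1,0],"dr": [0,0,0.7]}
    - {"gripper": 0.6,"translation": [-0.2,-1,0],"dr": [0,0,0.7]}
    - {"gripper": 0.6,"translation": [-0.2,-1,0],"dr": [0,0,0.7]}
    - {"gripper": 0.6,"translation": [-0.2,-1,0],"dr": [0,0,0.7]}

```text
time_s: 25.25
tcp_pos: [0.5419, -0.1689, 0.2118]
ee_rot: [-0.455, -3.108, -0.0]
force: [0.1, -0.7, 0.2]
grip_width: 0.0513
grip_force: 0.0
```

apply_moves:
  targets:
    - {"gripper": 0.6,"translation": [-0.2,-1,-0.4],"dr": [0,0,0.7]}
    - {"gripper": 0.6,"translation": [-0.2,-1,-0.4],"dr": [0,0,0.7]}
    - {"gripper": 0.6,"translation": [-0.2,-0.9,-0.4],"dr": [0,0,0.8]}
    - {"gripper": 0.6,"translation": [0,0,0],"dr": [0,0,0]}
    - {"gripper": 0.6,"translation": [0,0,0],"dr": [0,0,0]}
    - {"gripper": 0.6,"translation": [0,0,0],"dr": [0,0,0]}

```text
time_s: 25.85
tcp_pos: [0.525, -0.2538, 0.1765]
ee_rot: [-0.055, 3.141, 0.0]
force: [-0.2, -0.5, -0.5]
grip_width: 0.0509
grip_force: 0.0
```

Run:
```python
from h import *
c=cam('wrist');s=read_state();p=s['tcp_pos'];r=s['ee_rot'];print(p,r,s['qpos'],'close',2*np.degrees(np.arctan2(r[1],r[0]))-90)
I=c['frame'].copy()
for x0 in ([.522,-.254],):
  a=np.radians(2.5);e=np.array([np.cos(a),np.sin(a)]);n=np.array([-e[1],e[0]])
  def box(X0,X1,W,z):
    return np.array([w2pix('wrist',[*(np.array(x0)+x*e+y*n),z]) for x,y in((X0,-W),(X1,-W),(X1,W),(X0,W))]).round().astype(int)
  for b in(box(-.025,.025,.011,.068),box(-.112,.052,.016,.032)): cv2.polylines(I,[b],True,(0,0,255),1)
cv2.imwrite('pics/w9.png',cv2.resize(I[60:420,80:480],None,fx=1.65,fy=1.65))
```

```text
[ 0.52517921 -0.25362737  0.17676833] [-5.58623416e-02  3.14047450e+00 -4.64366927e-04] [-6.44251876e-01  1.65198581e-01  1.78790086e+00  1.60340782e-04
  1.18782139e+00 -2.25068005e+00] close 92.0381244294465
```

View pics/w9.png

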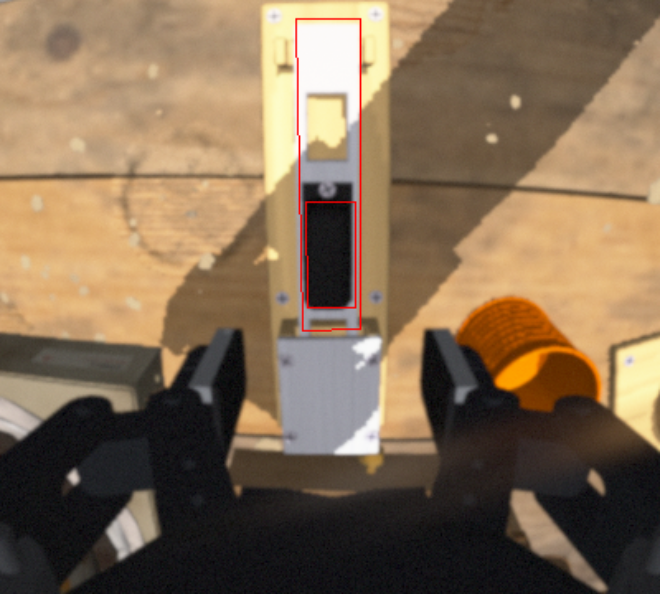

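The handle at (329,255) and the bar edges match the model boxes within 1 mm, and the tool yaw is right. I'll descend and grip.

apply_moves:
  targets:
    - {"gripper": 0.6,"translation": [-0.1,-0.02,-0.9],"dr": [0,0,0]}
    - {"gripper": 0.6,"translation": [0,0,-0.9],"dr": [0,0,0]}
    - {"gripper": 0.6,"translation": [0,0,-0.9],"dr": [0,0,0]}
    - {"gripper": 0.6,"translation": [0,0,-0.9],"dr": [0,0,0]}
    - {"gripper": 0.6,"translation": [0,0,-0.4],"dr": [0,0,0]}
    - {"gripper": 0.6,"translation": [0,0,0],"dr": [0,0,0]}
    - {"gripper": 0,"translation": [0,0,0],"dr": [0,0,0]}
    - {"gripper": 0,"translation": [0,0,0],"dr": [0,0,0]}
    - {"gripper": 0,"translation": [0,0,0],"dr": [0,0,0]}
    - {"gripper": 0,"translation": [0,0,0],"dr": [0,0,0]}

```text
time_s: 26.9
tcp_pos: [0.5232, -0.2558, 0.0584]
ee_rot: [-0.055, 3.138, -0.003]
force: [0.7, 0.6, 6.8]
grip_width: 0.021
grip_force: 59.6
```

apply_moves:
  targets:
    - {"gripper": 0,"translation": [0,0,0.08],"dr": [0,0,0]}
    - {"gripper": 0,"translation": [-0.3,-0.01,0],"dr": [0,0,0]}
    - {"gripper": 0,"translation": [-0.4,-0.02,0],"dr": [0,0,0]}
    - {"gripper": 0,"translation": [0,0,0],"dr": [0,0,0]}

```text
time_s: 27.3
tcp_pos: [0.4992, -0.2559, 0.0586]
ee_rot: [0.054, -3.14, -0.0]
force: [-1.7, -1.3, -0.1]
grip_width: 0.021
grip_force: 58.9
```

apply_moves:
  targets:
    - {"gripper": 0,"translation": [-0.5,-0.02,0],"dr": [0,0,0]}
    - {"gripper": 0,"translation": [-0.5,-0.02,0],"dr": [0,0,0]}
    - {"gripper": 0,"translation": [-0.5,-0.02,0],"dr": [0,0,0]}
    - {"gripper": 0,"translation": [-0.2,-0.01,0],"dr": [0,0,0]}
    - {"gripper": 0,"translation": [0,0,0],"dr": [0,0,0]}

```text
time_s: 27.8
tcp_pos: [0.449, -0.2578, 0.0584]
ee_rot: [0.054, -3.14, -0.001]
force: [-0.6, 0.6, -0.9]
grip_width: 0.0211
grip_force: 58.8
```

apply_moves:
  targets:
    - {"gripper": 0,"translation": [0,0,0.4],"dr": [0,0,0]}
    - {"gripper": 0,"translation": [0,0,1],"dr": [0,0,0]}
    - {"gripper": 0,"translation": [0,0,1],"dr": [0,0,0]}
    - {"gripper": 0,"translation": [0,0,1],"dr": [0,0,0]}
    - {"gripper": 0,"translation": [0,0,1],"dr": [0,0,0]}
    - {"gripper": 0,"translation": [0,0,1],"dr": [0,0,0]}
    - {"gripper": 0,"translation": [0.2,1,0.5],"dr": [0,0,-0.7]}
    - {"gripper": 0,"translation": [0.2,1,0],"dr": [0,0,-0.7]}
    - {"gripper": 0,"translation": [0.2,1,0],"dr": [0,0,-0.7]}
    - {"gripper": 0,"translation": [0.2,1,0],"dr": [0,0,-0.7]}

```text
time_s: 28.8
tcp_pos: [0.4743, -0.1363, 0.2368]
ee_rot: [0.607, 3.082, 0.001]
force: [0.0, -0.2, -0.9]
grip_width: 0.0206
grip_force: 59.6
```

apply_moves:
  targets:
    - {"gripper": 0,"translation": [0.5,1,0],"dr": [0,0,-0.7]}
    - {"gripper": 0,"translation": [0.5,1,0],"dr": [0,0,-0.7]}
    - {"gripper": 0,"translation": [0.6,1,0],"dr": [0,0,-0.7]}
    - {"gripper": 0,"translation": [0.7,1,0],"dr": [0,0,-0.7]}
    - {"gripper": 0,"translation": [0.7,1,0],"dr": [0,0,-0.7]}
    - {"gripper": 0,"translation": [0.7,1,0],"dr": [0,0,-0.7]}
    - {"gripper": 0,"translation": [0.7,1,0],"dr": [0,0,-0.7]}
    - {"gripper": 0,"translation": [0.3,0.5,0],"dr": [0,0,-0.7]}
    - {"gripper": 0,"translation": [0,0,0],"dr": [0,0,-0.7]}
    - {"gripper": 0,"translation": [0,0,0],"dr": [0,0,0]}

```text
time_s: 29.8
tcp_pos: [0.615, 0.0883, 0.2362]
ee_rot: [-1.936, -2.474, -0.0]
force: [-0.3, -0.1, -0.7]
grip_width: 0.021
grip_force: 59.7
```

Run:
```python
from h import *
c=cam('wrist','w10.png');cam('scene','s10.png');s=read_state();p=s['tcp_pos'];r=s['ee_rot'];print(p,r,'close',2*np.degrees(np.arctan2(r[1],r[0]))-90,s['grip_width'])
```

```text
[0.61478493 0.0873924  0.23606095] [-1.93516628e+00 -2.47435417e+00 -1.40972639e-04] close -346.05717486785943 0.020828960853551598
```

apply_moves:
  targets:
    - {"gripper": 0,"translation": [0.06,0.09,-0.5],"dr": [0,0,-0.08]}
    - {"gripper": 0,"translation": [0,0,-0.8],"dr": [0,0,0]}
    - {"gripper": 0,"translation": [0,0,-0.8],"dr": [0,0,0]}
    - {"gripper": 0,"translation": [0,0,-0.3],"dr": [0,0,0]}
    - {"gripper": 0,"translation": [0,0,0],"dr": [0,0,0]}
    - {"gripper": 0,"translation": [0,0,0],"dr": [0,0,0]}

```text
time_s: 30.5
tcp_pos: [0.6171, 0.0897, 0.1643]
ee_rot: [1.953, 2.46, 0.001]
force: [0.8, -0.3, -0.2]
grip_width: 0.0209
grip_force: 59.7
```

Run:
```python
from h import *
s=read_state();p=s['tcp_pos'];r=s['ee_rot'];a=2*np.degrees(np.arctan2(r[1],r[0]))-90;print(p,r,'close',a%180,s['force'])
n=np.array([np.cos(np.radians(a)),np.sin(np.radians(a))]);e=np.array([-n[1],n[0]])
for w in((.6305,.0316),(.603,.1482)): d=np.array(w)-p[:2];print('slot x,y',d@e,d@n)
```

```text
[0.61706538 0.08966606 0.16434135] [1.95271379e+00 2.46010973e+00 8.85286108e-04] close 13.118374262718177 [ 0.77154649 -0.27990679 -0.23321765]
slot x,y -0.05959988837935043 -9.486644333991713e-05
slot x,y 0.06019872862129358 -0.00041324472935185225
```

apply_moves:
  targets:
    - {"gripper": 0,"translation": [0,0,-0.2],"dr": [0,0,0]}
    - {"gripper": 0,"translation": [0,0,-0.2],"dr": [0,0,0]}
    - {"gripper": 0,"translation": [0,0,-0.2],"dr": [0,0,0]}
    - {"gripper": 0,"translation": [0,0,0],"dr": [0,0,0]}

```text
time_s: 30.9
tcp_pos: [0.6159, 0.0898, 0.1445]
ee_rot: [-1.952, -2.459, 0.002]
force: [-0.0, -0.1, -0.7]
grip_width: 0.0212
grip_force: 59.7
```

No contact. I'll continue down to just above the rims.

apply_moves:
  targets:
    - {"gripper": 0,"translation": [0,0,-0.2],"dr": [0,0,0]}
    - {"gripper": 0,"translation": [0,0,-0.2],"dr": [0,0,0]}
    - {"gripper": 0,"translation": [0,0,-0.16],"dr": [0,0,0]}
    - {"gripper": 0,"translation": [0,0,0],"dr": [0,0,0]}

```text
time_s: 31.3
tcp_pos: [0.6159, 0.0898, 0.1277]
ee_rot: [-1.952, -2.459, 0.002]
force: [0.6, -0.1, -1.4]
grip_width: 0.0209
grip_force: 59.7
```

apply_moves:
  targets:
    - {"gripper": 0,"translation": [0,0,-0.08],"dr": [0,0,0]}
    - {"gripper": 0,"translation": [0,0,0],"dr": [0,0,0]}

```text
time_s: 31.5
tcp_pos: [0.6166, 0.0898, 0.1264]
ee_rot: [-1.953, -2.461, 0.0]
force: [-0.5, 0.4, -1.3]
grip_width: 0.0212
grip_force: 59.7
```

apply_moves:
  targets:
    - {"gripper": 0,"translation": [0,0,-0.06],"dr": [0,0,0]}
    - {"gripper": 0,"translation": [0,0,0],"dr": [0,0,0]}

```text
time_s: 31.7
tcp_pos: [0.6166, 0.0898, 0.1246]
ee_rot: [-1.953, -2.461, 0.0]
force: [-0.5, 0.7, 0.1]
grip_width: 0.0211
grip_force: 59.7
```

Contact: the force has gone from −1.4 N to 0.1 N. I'll release and rise.

apply_moves:
  targets:
    - {"gripper": 0,"translation": [0,0,-0.02],"dr": [0,0,0]}
    - {"gripper": 0.6,"translation": [0,0,0],"dr": [0,0,0]}
    - {"gripper": 0.6,"translation": [0,0,0],"dr": [0,0,0]}
    - {"gripper": 0.6,"translation": [0,0,0],"dr": [0,0,0]}
    - {"gripper": 0.6,"translation": [0,0,0.3],"dr": [0,0,0]}
    - {"gripper": 0.6,"translation": [0,0,1],"dr": [0,0,0]}
    - {"gripper": 0.6,"translation": [0,0,1],"dr": [0,0,0]}
    - {"gripper": 0.6,"translation": [0,0,1],"dr": [0,0,0]}

```text
time_s: 32.5
tcp_pos: [0.6167, 0.0898, 0.2249]
ee_rot: [1.953, 2.46, 0.0]
force: [0.4, -0.3, 0.3]
grip_width: 0.0515
grip_force: 0.0
```

apply_moves:
  targets:
    - {"gripper": 0.6,"translation": [-1,-0.5,0],"dr": [0,0,0]}
    - {"gripper": 0.6,"translation": [-1,-0.5,0],"dr": [0,0,0]}
    - {"gripper": 0.6,"translation": [-1,-0.5,0],"dr": [0,0,0]}
    - {"gripper": 0.6,"translation": [-1,-0.5,0],"dr": [0,0,0]}
    - {"gripper": 0.6,"translation": [0,0,0],"dr": [0,0,0]}
    - {"gripper": 0.6,"translation": [0,0,0],"dr": [0,0,0]}
    - {"gripper": 0.6,"translation": [0,0,0],"dr": [0,0,0]}

```text
time_s: 33.2
tcp_pos: [0.4976, 0.0299, 0.2239]
ee_rot: [1.952, 2.46, 0.001]
force: [0.4, 0.1, -1.0]
grip_width: 0.0515
grip_force: 0.0
```

Run:
```python
from h import *
I=cam('scene')['frame']
# white bar & black handle check without viewing: project expected handle-top corners, wick tips, bar ends; sample colours
a=np.radians(13.2);n=np.array([np.cos(a),np.sin(a)]);e=np.array([-n[1],n[0]]);c=np.array([.6166,.0898])
for nm,x,y,z in [('hand+',.015,0,.134),('hand-',-.015,0,.134),('end+',.105,0,.098),('end-',-.105,0,.098),('off+',.125,0,.098),('off-',-.125,0,.098),('wick+',.06,0,.118),('wick-',-.06,0,.118),('in+',.033,0,.098),('in-',-.033,0,.098)]:
    u,v=w2pix('scene',[*(c+x*e+y*n),z]);u,v=round(u),round(v);print(nm,u,v,I[v-1:v+2,u-1:u+2].mean((0,1)).round())
```

```text
hand+ 290 174 [53. 55. 59.]
hand- 299 178 [51. 54. 58.]
end+ 264 173 [43. 49. 55.]
end- 326 199 [221. 215. 211.]
off+ 259 171 [48. 55. 61.]
off- 332 201 [129. 147. 162.]
wick+ 277 173 [122. 138. 148.]
wick- 312 188 [118. 131. 138.]
in+ 285 182 [175. 170. 168.]
in- 304 190 [173. 168. 166.]
```

The far end reads dark, probably because the arm blocks the view. I'll move aside and check with the top camera too.

apply_moves:
  targets:
    - {"gripper": 0.6,"translation": [-0.2,-1,0],"dr": [0,0,0]}
    - {"gripper": 0.6,"translation": [-0.2,-1,0],"dr": [0,0,0]}
    - {"gripper": 0.6,"translation": [-0.2,-1,0],"dr": [0,0,0]}
    - {"gripper": 0.6,"translation": [-0.2,-1,0],"dr": [0,0,0]}
    - {"gripper": 0.6,"translation": [-0.2,-1,0],"dr": [0,0,0]}
    - {"gripper": 0.6,"translation": [-0.2,-1,0],"dr": [0,0,0]}
    - {"gripper": 0.6,"translation": [-0.2,-1,0],"dr": [0,0,0]}
    - {"gripper": 0.6,"translation": [-0.2,-1,0],"dr": [0,0,0]}
    - {"gripper": 0.6,"translation": [0,0,0],"dr": [0,0,0]}
    - {"gripper": 0.6,"translation": [0,0,0],"dr": [0,0,0]}

```text
time_s: 34.25
tcp_pos: [0.4492, -0.2105, 0.2231]
ee_rot: [-1.954, -2.46, -0.001]
force: [-0.0, 0.3, 0.1]
grip_width: 0.0511
grip_force: 0.0
```

Run:
```python
from h import *
a=np.radians(13.2);n=np.array([np.cos(a),np.sin(a)]);e=np.array([-n[1],n[0]]);c=np.array([.6166,.0898])
for k in('top','scene'):
  I=cam(k)['frame']
  for nm,x,z in [('hand',0,.134),('end+',.105,.098),('end-',-.105,.098),('off+',.125,.098),('off-',-.125,.098),('wick+',.06,.12),('wick-',-.06,.12),('in+',.033,.098),('in-',-.033,.098)]:
    u,v=w2pix(k,[*(c+x*e),z]);u,v=round(u),round(v);print(k,nm,u,v,I[v-1:v+2,u-1:u+2].mean((0,1)).round())
I=np.load('cal_top.npz')['I'];m=(I.min(2)>170)&(np.ptp(I,2)<35)
m[:, :225]=0;m[:,325:]=0;m[:165]=0;m[240:]=0
k,l,st,_=cv2.connectedComponentsWithStats(m.astype(np.uint8))
print(st[1:][st[1:,4]>15])
```

```text
top hand 268 188 [50. 47. 45.]
top end+ 233 198 [250. 250. 251.]
top end- 303 182 [250. 250. 251.]
top off+ 226 199 [205. 249. 251.]
top off- 310 181 [192. 245. 252.]
top wick+ 248 193 [132. 171. 191.]
top wick- 289 184 [179. 210. 217.]
top in+ 257 192 [250. 252. 252.]
top in- 279 188 [168. 166. 165.]
scene hand 294 176 [61. 61. 61.]
scene end+ 264 173 [206. 204. 204.]
scene end- 326 199 [46. 49. 53.]
scene off+ 259 171 [123. 153. 174.]
scene off- 332 201 [45. 48. 52.]
scene wick+ 277 173 [129. 145. 154.]
scene wick- 312 187 [130. 146. 155.]
scene in+ 285 182 [178. 173. 171.]
scene in- 304 190 [175. 170. 169.]
[[278 177  30  20 309]
 [230 187  33  21 301]
 [228 214  14   8  38]]
```

The bar lies as expected: both ends, the handle and both wick tips are where predicted in both views. Handing in.

```bash
python3 -c "
from plant import hand_in
print(hand_in())"
```

```text
the job is handed in; nothing more can be done
None
```

I handed the job in at about 34 s on the robot's clock: both tins are in their nests, each roll is in its own tin, and the bar lies across both rims with a wick at each slot. I placed the bar by position and contact force, then checked it by sampling pixel colours in the top and scene cameras because I had no picture views left. The hand-in returned no verdict.

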